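# Run the length stop to the red end

## Task

The carriage of the length-stop rail is locked half-way along. With the fingertips press its yellow button and keep it down while you push the carriage along the rail right up against the red end block, then let the button spring back so that the carriage locks there, and move clear. Nothing needs gripping: do not force the carriage, and leave the loose nut and spark plug beside the rail where they are.

Things in the scene. Friction and masses are not known exactly. Their poses are not given: they have to be found in the camera images.
- rail: Length-stop rail fixed to the bench: steel base plate 320 x 76 x 10 mm, two aluminium bars on it, 34 mm high in all, index rungs between them. Origin at the centre of its underside on the bench; y axis along the rail (travel), x across, z up. The bench grinder, 0.29 m high, stands to its right (world y below 0.16 m); it and the buffing machine, under 0.4 m, are to be passed above.
- carriage_mid (a point): Centre of the carriage in plan, at the height of its grey deck (55 mm above the bench); axes as the rail's. Deck 96 mm along the rail x 92 mm across. Unlocked it slides with about 2 N, 80 mm either way from the middle, where it starts within 2 mm. Right up against an end block this point is 60 mm from that block's centre.
- button_top (a point): Centre of the top face of the yellow button, 44 x 44 mm, in the middle of the carriage; 67 mm above the bench when up, 57 mm fully down (2 mm above the deck). Moves with the button and the carriage.
- button (a joint): How far the yellow button is pressed, m: 0 up, 0.010 fully down. Spring: 1.5 N to start it, 5.5 N fully down. Past about 0.005 the carriage is free; let up on the way, the tooth locks in the next rung gap (every 16 mm, about 1.5 mm play each way). It comes fully up only in a gap; there is one where the carriage touches an end block.
- red_stop (a point): Centre in plan of the red end block, 55 mm above the bench (block 70 mm across the rail x 24 mm along it, its top 62 mm above the bench). It may be on either end of the rail.
- black_stop (a point): The same point of the black end block, like the red one, on the other end.
- plug_a: Bystander: loose spark plug lying down beside the rail, 77 x 24 x 21 mm; origin at the centre of its underside.
- carriage: The carriage; origin on the bench under its centre. On its deck two black cheeks stand at the two ends along the rail, upright inner faces 60 mm apart, 64 mm wide across the rail, tops 80 mm above the bench; the button lies between them. Push a cheek from inside or drag on the pressed button. A steel tongue reaches 84 mm out to the rail's +x side.
- nut_a: Bystander: loose steel nut lying flat beside the rail, 30 x 34 x 16 mm; origin at the centre of its underside.

How it is judged (in metres and radians):
On the way:
1. the carriage travels towards the red block with its button held down (value of joint button above 0.0045 m and distance of carriage_mid from where it was at the start of the episode above 0.02 m and horizontal distance between carriage_mid and red_stop below 0.12 m), for 0.1 s.
At the end, for the whole second after the job is handed in: The carriage stands within 3.5 mm of the red end block, its button is up again (less than 1.5 mm down), so it is locked there, and the nut and spark plug are within 20 mm of where they were (horizontal distance between carriage_mid and red_stop below 0.0635 m and value of joint button below 0.0015 m and distance of each of nut_a, plug_a from where it was at the start of the episode below 0.02 m); the robot touches nothing.
It fails at once if the carriage or its button is forced (more than 60 N from the fingers) (contact force between the fingers and carriage above 60 N).
It fails at once if the nut or the spark plug is moved more than 20 mm (distance of any of nut_a, plug_a from where it was at the start of the episode above 0.02 m).
It also fails if it takes over 43 s, if anything falls off the work surface, if the arm or the gripper's body presses on something with over 40 N, if the wrist force passes 120 N, or if a joint passes its speed limit or range.

## Robot

A 6-joint arm with a two-finger parallel gripper is mounted at the origin on a cart in front of the work surface, level with it; the furniture and walls round the work are solid. World frame = base frame: x ahead of the robot, y to its left, z up, the work surface at z = 0. Lengths are in mm, angles in rad, forces in N, time in s.
With the tool pointing down it reaches from about 400 to 925 mm from the base axis. Payload 12.5 kg.
Tool frame: the origin (TCP) lies midway between the tips of the shut fingers; the grasp point (between the pads) lies 19 mm behind it; z points along the fingers, y is the line along which they close (so a half turn about z gives the same grasp; the last joint's range is limited). The gripper opens to 95 mm and grips with 3 to 60 N. Pads are 20 mm wide; open, the fingers measure 119 mm over their backs; the gripper's body (75 mm by 180 mm) begins 59 mm behind the grasp point.
Start: joints at [1.084, 0.491, 1.559, -0, 1.092, -0.106], TCP at [232.275, 580.256, 194.261] pointing down, gripper open.
Joint ranges: [-3.1, 3.1], [-0.84, 2.19], [0.05, 2.79], [-1.13, 4.28], [0.06, 2.93], [-2.69, 2.69]. Speed limits (rad/s): [2.22, 2.22, 2.79, 3.14, 3.14, 3.14].

## Interface

Orientations are given as [roll, pitch, yaw] about the fixed x, y, z axes, in that order (R = Rz(yaw) Ry(pitch) Rx(roll)).
In Python, from cell import env gives the robot as it stands.
- The arm moves only by the tool arm_command, never from a script. Its argument "targets" is a list of rows, each a list of 5 numbers: the shift along the tool's x, y, z in mm, then the turn about the tool's z in degrees, then the opening, from 0 (shut) to 1 (fully open). In form: [[tx, ty, tz, roll, fingers], ...]. A call has 1 to 5 rows; each row is the pose to reach, as a shift and turn from the pose commanded when the call began, along the tool's axes at that moment; what a row does not reach only later rows make up. A row lasts 1/10 s, in which the tool goes at most 50 mm and 8.59 degrees, less where a joint would pass 70% of its speed; a pose out of reach is approached as far as the arm can. A call with a gripper value outside its range is refused whole. The fingers move at their own pace and stop on an object; the grip force is fixed at half the most. Time passes only in rows, so rows that repeat a pose let the fingers close. It gives the time, the measured TCP pose, the force, the opening and the grip force at its end, in the units of the state.
- env.state(): the state, without advancing time (a new reading comes with each control period).
- env.read_camera(name): name is "scene" or "side" or "wrist"; returns a dict with "frame" (480x640x3 uint8, red, green, blue), "vertical_fov" (degrees; the focal length in pixels is half the picture's height over the tangent of half this angle, whatever the lens; pixels are square), "cx", "cy" (the principal point, pixels), "world_from_camera" (4x4, takes a point from camera to world coordinates); the wrist camera has in their place "hand_eye" (4x4, takes a point from camera to tool coordinates, whose origin is the TCP and whose axes are the flange's). Camera axes: x right, y down, z forward; pixel columns grow to the right and rows downward; lengths in mm; the calibration is good to about 2 mm. A picture is of the moment at which its call begins: read the wrist's pose just before it. There is no depth.
- env.job_done(): hands the job in; it is judged then, once.
The state is a dict: "t": time; "joints": joint angles; "qvel": joint speeds; "tau": joint torques, N m; "eef_pos": TCP position; "tcp_rot": TCP orientation; "ft_force": force on the tool from outside, world axes, zero at the start; "moment": the same for the moment, N m; "opening": opening from 0.0 (shut) to 1.0 (fully open); "grip_force": force on a finger pad.
Only numpy, scipy, OpenCV 4.12 (cv2) and the standard library are available. Lean on these libraries where they do the work, as an engineer would, in place of code of your own. Each camera call takes 0.05 s, during which the arm holds its last target. There are 200 camera calls.

## Working session

There is one attempt and no reset: what is moved stays moved. The work goes in short steps, Python scripts to look and compute and a tool call to move; the robot and the scene stay as the last step left them, time stands still between calls to the robot, and variables do not carry over. Pictures are saved under pics/ and viewed, at most 10 in all, crops included, and the job is handed in when it is done.

Besides the shell and the picture viewer there is one more tool, called after "Request:" as name(argument=value, ...), one argument or row to a line, values as JSON. arm_command: Moves the arm, as the interface text tells. Its arguments: {"type":"object","properties":{"targets":{"type":"array","items":{"type":"array","items":{"type":"number"}}}},"required":["targets"]}

```bash
mkdir -p pics
cat > h.py <<'E'
from cell import env
import numpy as np, cv2
def snap(n,f):
    s=env.state(); c=env.read_camera(n); cv2.imwrite('pics/'+f,c['frame'][:,:,::-1]); 
    np.savez('pics/'+f+'.npz',**{k:v for k,v in c.items()},pos=s['eef_pos'],rot=s['tcp_rot']); return s,c
def world(f,u,v,z):
    d=np.load('pics/'+f+'.npz'); fl=240/np.tan(np.radians(d['vertical_fov'])/2)
    if 'world_from_camera' in d: T=d['world_from_camera']
    else:
        from scipy.spatial.transform import Rotation as R
        B=np.eye(4);B[:3,:3]=R.from_euler('xyz',d['rot']).as_matrix();B[:3,3]=d['pos'];T=B@d['hand_eye']
    r=T[:3,:3]@np.array([(u-d['cx'])/fl,(v-d['cy'])/fl,1]);o=T[:3,3]
    return (o+r*(z-o[2])/r[2]).round(1)
E
python3 - <<'E'
from h import *
for n in('scene','side','wrist'): s,c=snap(n,n+'0.png')
print(env.state())
E
```

```text
{'t': 0.15, 'joints': array([ 1.08438046e+00,  4.91401575e-01,  1.55930648e+00, -1.71845600e-05,
        1.09166423e+00, -1.05586903e-01]), 'qvel': array([-0.00143448, -0.00143389, -0.00309337,  0.00117907,  0.00078674,
       -0.00137528]), 'tau': array([ 2.16794630e-03, -6.12909365e+01, -2.58281332e+01,  6.92878291e-02,
        4.73405316e-02, -4.70303928e-05]), 'eef_pos': array([232.19611771, 580.07076202, 193.80914053]), 'tcp_rot': array([-3.14081575e+00, -6.70078420e-05,  2.76077159e+00]), 'ft_force': array([-0.80114982, -0.55988409, -0.5643374 ]), 'moment': array([-0.01288273,  0.02072895, -0.01435098]), 'grip_force': 0.0, 'opening': 0.9989103925770614}
```

View pics/scene0.png

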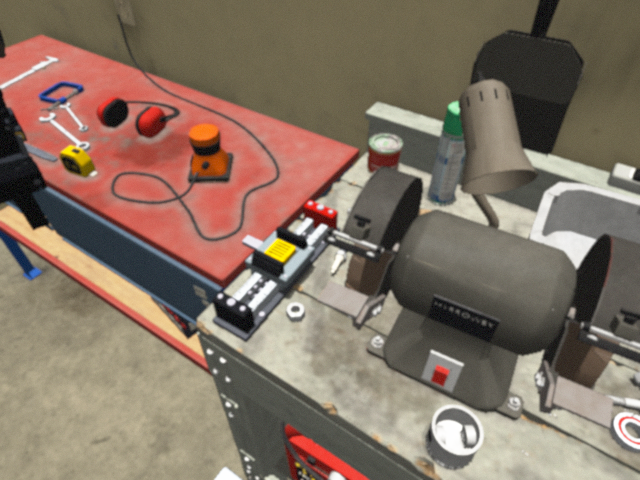

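View pics/wrist0.png

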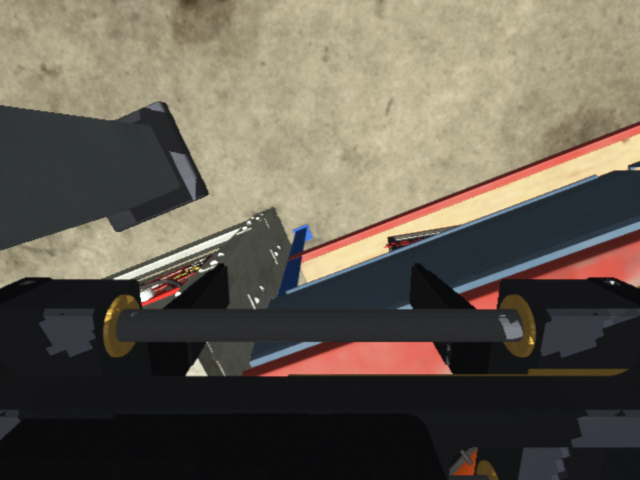

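The scene view shows the black block near (233,305), the yellow button at (281,250), the red block at (321,211), the nut at (295,312) and the plug at (338,262). The wrist camera doesn't see the rail. I'll enlarge the crop and check the side view.

Run:
```python
from h import *
i=cv2.imread('pics/scene0.png')[190:345,200:360]; cv2.imwrite('pics/c0.png',cv2.resize(i,None,fx=3.8,fy=3.8,interpolation=cv2.INTER_CUBIC))
f='scene0.png'
for n,u,v,z in(('button',281,250,67),('red',321,211,62),('black',233,305,62),('nut',295,312,8),('plug',338,262,10)): print(n,world(f,u,v,z))
d=np.load('pics/scene0.png.npz');print(d['world_from_camera'][:3,3])
```

```text
button [478.2 299.6  67. ]
red [612.5 300.1  62. ]
black [337.5 294.1  62. ]
nut [413.2 224.6   8. ]
plug [555.  222.7  10. ]
[ 36.85974626 -74.65288021 674.28944007]
```

View pics/c0.png

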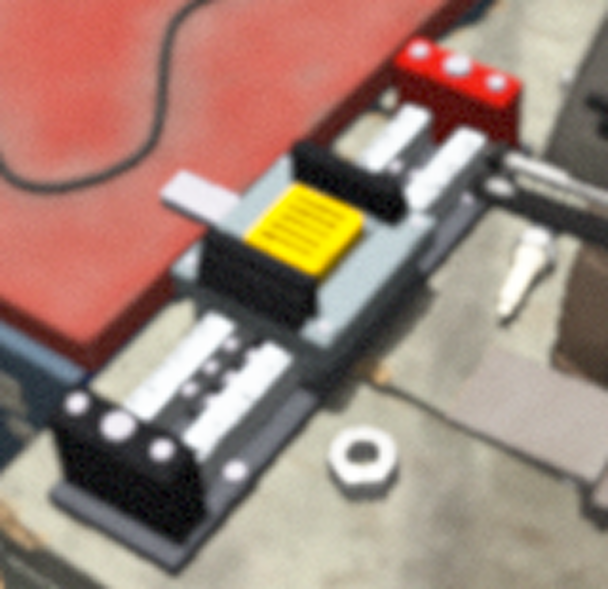

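View pics/side0.png

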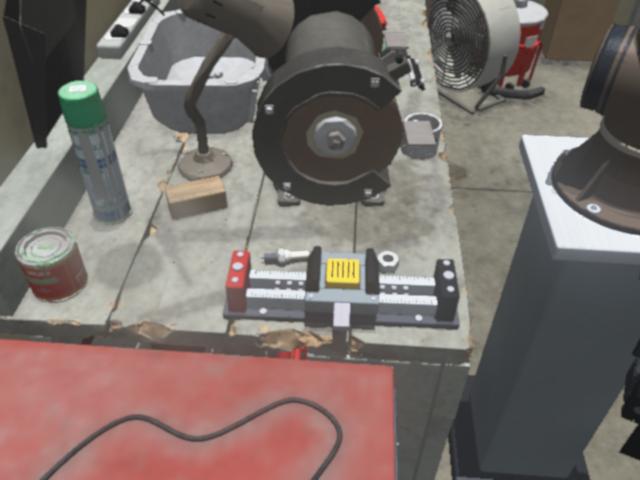

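The crop gives the button centre at about (280.5,250.5), the red top bolt at (320.3,207.1) and the black one at (231.3,301.8). In the side view the button is at (343,271), red (238,267) and black (447,270), with the tongue towards the camera.

Run:
```python
from h import *
for f,c in(('scene0.png',((280.5,250.5,67),(320.3,207.1,62),(231.3,301.8,62))),('side0.png',((343,271,67),(238,267,62),(447,270,62)))):
    P=[world(f,*a) for a in c]; print(*P, np.linalg.norm(P[1]-P[2]), np.degrees(np.arctan2(*(P[1]-P[2])[1::-1])))
    i=np.load('pics/'+f+'.npz')['frame'].astype(int); m=((i[...,0]>190)&(i[...,1]>150)&(i[...,2]<100)).astype(np.uint8)
    n,l,st,ce=cv2.connectedComponentsWithStats(m)
    for k in range(1,n):
        if st[k,4]>100: print('yellow',st[k],ce[k],world(f,*ce[k],67))
```

```text
[476.7 299.6  67. ] [621.6 307.8  62. ] [340.9 300.8  62. ] 280.78726822988256 1.428526353670008
yellow [ 61 145  29  19 243] [ 75.50617284 153.42386831] [463.2 882.3  67. ]
yellow [265 239  30  23 413] [280.12106538 249.8401937 ] [477.7 301.2  67. ]
[475.8 306.6  67. ] [616.2 306.   62. ] [337.4 288.1  62. ] 279.3740324368033 3.6735606920841763
yellow [326 260  33  23 634] [342.41324921 271.45741325] [476.5 307.5  67. ]
```

Request:
arm_command(
  targets=[
    [-40, -20, 0, -8, 0],
    [-80, -40, 0, -16, 0],
    [-120, -60, 0, -24.3, 0],
    [-160, -80, 0, -24.3, 0],
    [-200, -100, 0, -24.3, 0],
  ],
)

```text
t: 0.65
eef_pos: [381.6, 411.6, 194.2]
tcp_rot: [-3.142, -0.0, -3.098]
ft_force: [0.1, 0.5, 0.2]
opening: 0.636
grip_force: 0.0
```

Run:
```python
from h import *
s=env.state();p=s['eef_pos'];y=s['tcp_rot'][2];print(s['t'],p,s['tcp_rot'],s['opening'])
d=np.array([477,303.5])-p[:2];print(d@[np.cos(y),np.sin(y)],d@[np.sin(y),-np.cos(y)])
```

```text
0.65 [381.6238879  411.62071888 194.1823664 ] [-3.14156725e+00 -7.17629420e-05 -3.09767618e+00] 0.6355089722753406
-90.53739882494811 -112.20370771395464
```

Request:
arm_command(
  targets=[
    [-30, -37, 0, 0, 0],
    [-60, -74, 10, 0, 0],
    [-90, -112, 30, 0, 0],
    [-90, -112, 40, 0, 0],
    [-90, -112, 40, 0, 0],
  ],
)

```text
t: 1.15
eef_pos: [475.4, 303.9, 152.7]
tcp_rot: [-3.141, -0.003, -3.101]
ft_force: [0.2, 0.7, -0.0]
opening: 0.216
grip_force: 0.0
```

Run:
```python
from h import *
for n in('wrist','scene','side'): s,c=snap(n,n+'1.png')
s=env.state();print(s['t'],s['eef_pos'],s['tcp_rot'],s['opening'])
a=cv2.imread('pics/scene1.png')[170:340,200:390]; b=cv2.imread('pics/side1.png')[180:350,210:400]
cv2.imwrite('pics/c1.png',cv2.resize(np.hstack([a,b]),None,fx=2.1,fy=2.1,interpolation=cv2.INTER_CUBIC))
```

```text
1.3 [475.05351117 306.05404622 154.76954006] [ 3.14119345e+00  3.87675511e-04 -3.09712744e+00] 0.09024816243117352
```

View pics/wrist1.png

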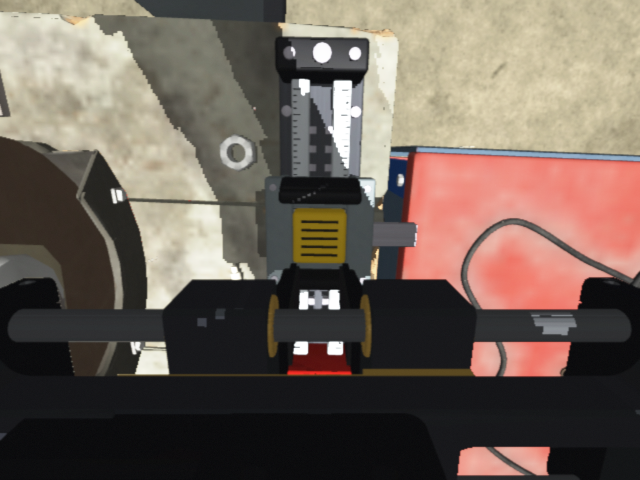

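View pics/c1.png

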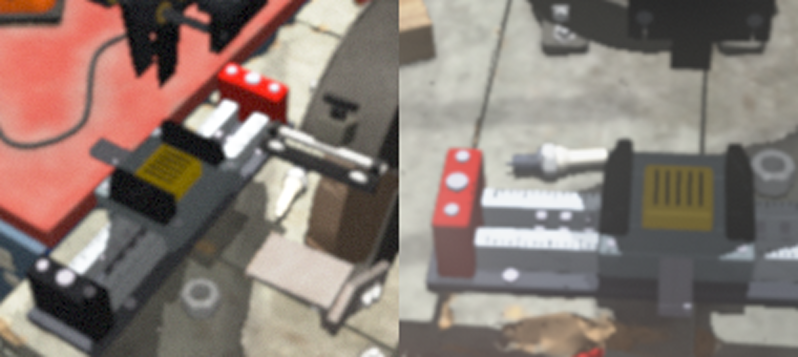

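The wrist view shows the button at (319.5,236), the black block's middle bolt at (322,52) and the rail nearly vertical. The fingers are shutting over the carriage, and the nut and plug are untouched.

Run:
```python
from h import *
f='wrist1.png';d=np.load('pics/wrist1.png.npz');print(d['pos'],d['rot'])
for a in((319.5,236,67),(322,52,62),(321,365,62)): print(world(f,*a))
s=env.state();print(s['eef_pos'],s['ft_force'])
```

```text
[475.41344034 303.89573097 152.68815643] [-3.14054368e+00 -2.81935794e-03 -3.10071059e+00]
[476.2 304.4  67. ]
[337.8 300.3  62. ]
[599.4 311.   62. ]
[475.05351117 306.05404622 154.76954006] [ 0.20370493  0.05925584 -0.27028291]
```

Request:
arm_command(
  targets=[
    [-9, -2, 30, 0, 0],
    [-9, -2, 60, 0, 0],
    [-9, -2, 80, 0, 0],
    [-9, -2, 80, 0, 0],
    [-9, -2, 80, 0, 0],
  ],
)

```text
t: 1.8
eef_pos: [484.5, 304.5, 75.2]
tcp_rot: [3.141, 0.001, -3.097]
ft_force: [1.1, 0.4, 0.0]
opening: -0.0
grip_force: 0.0
```

Request:
arm_command(
  targets=[
    [0, 0, 3, 0, 0],
    [0, 0, 6, 0, 0],
    [0, 0, 9, 0, 0],
    [0, 0, 12, 0, 0],
    [0, 0, 12, 0, 0],
  ],
)

```text
t: 2.3
eef_pos: [484.5, 303.4, 61.9]
tcp_rot: [-3.141, -0.0, -3.098]
ft_force: [0.5, 0.2, 0.1]
opening: 0.004
grip_force: 0.0
```

Request:
arm_command(
  targets=[
    [0, 0, 0, 0, 0],
    [0, 0, 1, 0, 0],
    [0, 0, 2, 0, 0],
    [0, 0, 2, 0, 0],
  ],
)

```text
t: 2.7
eef_pos: [484.6, 303.4, 60.1]
tcp_rot: [-3.142, -0.0, -3.098]
ft_force: [-0.8, -0.2, 1.5]
opening: 0.005
grip_force: 0.0
```

Run:
```python
from h import *
for n in('wrist','scene','side'): s,c=snap(n,n+'2.png')
s=env.state();print(s['t'],s['eef_pos'],s['ft_force'],s['moment'])
a=cv2.imread('pics/scene2.png')[190:320,210:350]; b=cv2.imread('pics/side2.png')[210:340,270:410]
cv2.imwrite('pics/c2.png',cv2.resize(np.hstack([a,b]),None,fx=2.8,fy=2.8,interpolation=cv2.INTER_CUBIC))
```

```text
2.85 [484.61695578 303.49931278  60.26001673] [-0.28708171  0.50419039 -0.25649208] [ 0.05873922  0.01230365 -0.09534846]
```

View pics/c2.png

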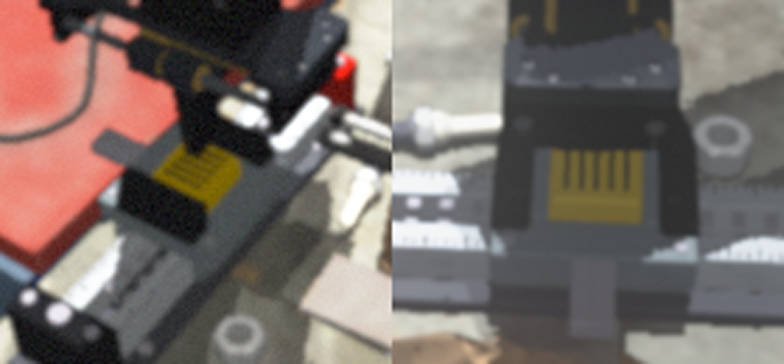

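Request:
arm_command(
  targets=[
    [0, 0, 1, 0, 0],
    [0, 0, 2, 0, 0],
    [0, 0, 2, 0, 0],
    [0, 0, 2, 0, 0],
  ],
)

```text
t: 3.25
eef_pos: [484.6, 303.5, 58.2]
tcp_rot: [3.142, -0.0, -3.098]
ft_force: [0.7, 0.3, -0.0]
opening: 0.007
grip_force: 0.0
```

Run:
```python
from h import *
s,c=snap('scene','scene3.png')
from collections import deque
F=[]
for k in range(6): env.read_camera('wrist'); F.append(env.state()['ft_force'])
print(np.mean(F,0),np.std(F,0),env.state()['eef_pos'])
def proj(d,p):
    q=np.linalg.inv(d['world_from_camera'])@np.append(p,1);fl=240/np.tan(np.radians(d['vertical_fov'])/2);return (d['cx']+fl*q[0]/q[2],d['cy']+fl*q[1]/q[2])
u=proj(c,s['eef_pos']);print(u)
a=cv2.imread('pics/scene3.png')[215:285,245:325]; a=cv2.convertScaleAbs(cv2.resize(a,None,fx=8,fy=8,interpolation=cv2.INTER_CUBIC),alpha=1.8)
cv2.drawMarker(a,(int((u[0]-245)*8),int((u[1]-215)*8)),(255,255,0));cv2.imwrite('pics/c3.png',a)
```

```text
[ 0.07808878 -0.17910838 -0.38321001] [0.21047717 0.37109745 0.16030667] [484.65534143 303.47787162  58.26074505]
(np.float64(281.66908044166814), np.float64(250.33772496199435))
```

View pics/c3.png

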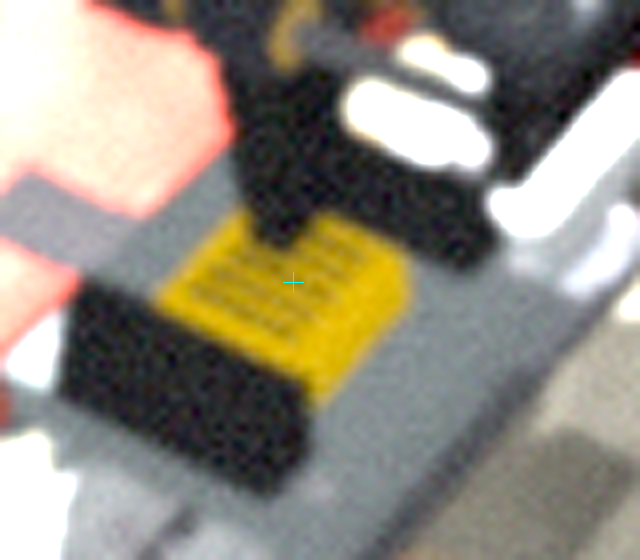

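The tip still stands clear of the button, which is up, so I'll go lower while watching the force.

Request:
arm_command(
  targets=[
    [0, 0, 1, 0, 0],
    [0, 0, 2, 0, 0],
    [0, 0, 3, 0, 0],
    [0, 0, 3, 0, 0],
  ],
)

```text
t: 4.0
eef_pos: [484.5, 303.5, 55.0]
tcp_rot: [-3.142, -0.0, -3.098]
ft_force: [-0.5, -1.1, 0.2]
opening: 0.006
grip_force: 0.0
```

Request:
arm_command(
  targets=[
    [0, 0, 1, 0, 0],
    [0, 0, 2, 0, 0],
    [0, 0, 3, 0, 0],
    [0, 0, 3, 0, 0],
  ],
)

```text
t: 4.4
eef_pos: [484.6, 303.5, 52.1]
tcp_rot: [3.142, -0.0, -3.098]
ft_force: [-0.3, 0.6, 0.1]
opening: 0.007
grip_force: 0.0
```

Request:
arm_command(
  targets=[
    [0, 0, 1, 0, 0],
    [0, 0, 2, 0, 0],
    [0, 0, 2, 0, 0],
    [0, 0, 2, 0, 0],
  ],
)

```text
t: 4.8
eef_pos: [484.6, 303.5, 50.2]
tcp_rot: [3.142, -0.0, -3.098]
ft_force: [0.5, -0.2, -0.2]
opening: 0.007
grip_force: 0.0
```

Run:
```python
from h import *
s,c=snap('scene','scene4.png');snap('side','side4.png')
F=[]
for k in range(5): env.read_camera('wrist'); F.append(env.state()['ft_force'])
print(np.mean(F,0),s['eef_pos'])
def ymask(i):
    i=i.astype(int); return ((i[...,0]>100)&(i[...,0]-i[...,2]>60)&(i[...,1]>i[...,0]*.65)).astype(np.uint8)
for f in('scene1','scene2','scene3','scene4','side1','side2','side4'):
    n,l,st,ce=cv2.connectedComponentsWithStats(ymask(np.load(f'pics/{f}.png.npz')['frame']))
    for k in range(1,n):
        if st[k,4]>60 and 255<ce[k][0]<360 and ce[k][1]>235: print(f,st[k],ce[k].round(1))
a=cv2.imread('pics/scene4.png')[215:285,245:325];b=cv2.imread('pics/side4.png')[235:305,300:380]
cv2.imwrite('pics/c4.png',cv2.convertScaleAbs(cv2.resize(np.hstack([a,b]),None,fx=5,fy=5,interpolation=cv2.INTER_CUBIC),alpha=1.8))
```

```text
[ 0.0061799   0.08772219 -0.08743791] [484.60952547 303.49782332  50.21368939]
scene1 [265 239  31  25 307] [281.9 251.9]
scene2 [265 242  31  23 321] [281.9 252.6]
scene2 [325 403  11  11  63] [330.  407.4]
scene3 [265 242  31  22 311] [282.  252.6]
scene4 [265 243  31  22 297] [282.2 253. ]
side2 [328 277  30  11 176] [345.6 282.6]
side2 [321 372  10  12  69] [324.3 376.5]
side4 [328 279  30   9 187] [345.3 282.7]
side4 [320 372  11  12  67] [324.7 376.2]
```

View pics/c4.png

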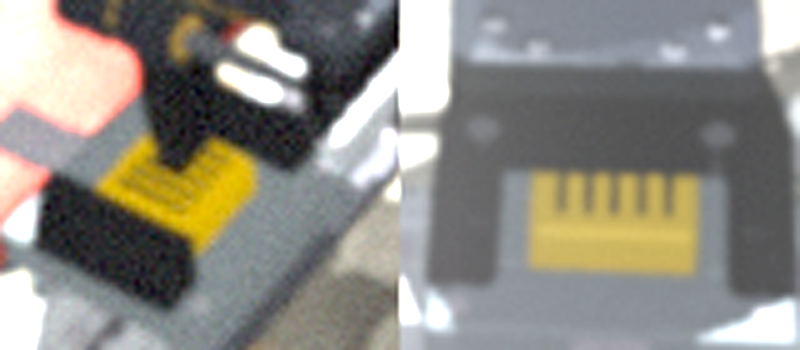

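The tip shows at scene (280,248.6), still just above the raised button, so the real tips sit higher than the TCP reading. I'll go on down in small steps.

Request:
arm_command(
  targets=[
    [0, 0, 1, 0, 0],
    [0, 0, 2, 0, 0],
    [0, 0, 3, 0, 0],
    [0, 0, 3, 0, 0],
  ],
)

```text
t: 5.55
eef_pos: [484.5, 303.4, 47.1]
tcp_rot: [-3.142, -0.0, -3.098]
ft_force: [0.1, -1.0, 0.8]
opening: 0.003
grip_force: 0.0
```

Request:
arm_command(
  targets=[
    [0, 0, 1, 0, 0],
    [0, 0, 2, 0, 0],
    [0, 0, 2, 0, 0],
    [0, 0, 2, 0, 0],
  ],
)

```text
t: 5.95
eef_pos: [484.7, 303.5, 45.3]
tcp_rot: [3.141, 0.0, -3.098]
ft_force: [-0.5, 0.1, 1.7]
opening: 0.007
grip_force: 0.9
```

Request:
arm_command(
  targets=[
    [0, 0, 1, 0, 0],
    [0, 0, 2, 0, 0],
    [0, 0, 3, 0, 0],
    [0, 0, 3, 0, 0],
  ],
)

```text
t: 6.35
eef_pos: [484.7, 303.5, 42.2]
tcp_rot: [3.141, 0.0, -3.098]
ft_force: [0.2, -0.0, 2.9]
opening: 0.002
grip_force: 1.5
```

Request:
arm_command(
  targets=[
    [0, 0, 1, 0, 0],
    [0, 0, 2, 0, 0],
    [0, 0, 3, 0, 0],
    [0, 0, 3, 0, 0],
  ],
)

```text
t: 6.75
eef_pos: [484.7, 303.5, 39.2]
tcp_rot: [3.142, 0.0, -3.098]
ft_force: [-0.3, 0.0, 4.6]
opening: 0.005
grip_force: 2.1
```

Request:
arm_command(
  targets=[
    [0, 0, 1, 0, 0],
    [-3, 0, 1, 0, 0],
    [-6, 0, 1, 0, 0],
    [-9, 0, 1, 0, 0],
    [-12, 0, 1, 0, 0],
  ],
)

```text
t: 7.25
eef_pos: [496.8, 303.9, 38.2]
tcp_rot: [-3.141, -0.0, -3.098]
ft_force: [-1.6, -1.1, 5.2]
opening: 0.006
grip_force: 2.3
```

Request:
arm_command(
  targets=[
    [-3, 0, 0, 0, 0],
    [-6, 0, 0, 0, 0],
    [-9, 0, 0, 0, 0],
    [-12, 0, 0, 0, 0],
    [-15, 0, 0, 0, 0],
  ],
)

```text
t: 7.75
eef_pos: [511.8, 304.6, 38.2]
tcp_rot: [3.142, -0.0, -3.098]
ft_force: [-1.5, -2.5, 4.2]
opening: 0.002
grip_force: 2.3
```

Request:
arm_command(
  targets=[
    [-4, 0, 0, 0, 0],
    [-8, 0, 0, 0, 0],
    [-12, 0, 0, 0, 0],
    [-16, 0, 0, 0, 0],
    [-20, 0, 0, 0, 0],
  ],
)

```text
t: 8.25
eef_pos: [531.9, 305.5, 38.3]
tcp_rot: [3.142, 0.0, -3.098]
ft_force: [-2.1, -3.0, 4.0]
opening: 0.007
grip_force: 2.3
```

Request:
arm_command(
  targets=[
    [-4, 0, 0, 0, 0],
    [-8, 0, 0, 0, 0],
    [-12, 0, 0, 0, 0],
    [-16, 0, 0, 0, 0],
    [-20, 0, 0, 0, 0],
  ],
)

```text
t: 8.75
eef_pos: [551.9, 306.4, 38.3]
tcp_rot: [3.141, 0.0, -3.098]
ft_force: [-1.9, -2.6, 4.0]
opening: 0.005
grip_force: 2.3
```

Run:
```python
from h import *
s,c=snap('scene','scene5.png');snap('side','side5.png');print(env.state()['ft_force'],s['eef_pos'])
i=np.load('pics/side5.png.npz')['frame'];j=np.load('pics/scene5.png.npz')['frame']
def ymask(i):
    i=i.astype(int); return ((i[...,0]>100)&(i[...,0]-i[...,2]>60)&(i[...,1]>i[...,0]*.65)).astype(np.uint8)
for n_,q in(('side',i),('scene',j)):
    n,l,st,ce=cv2.connectedComponentsWithStats(ymask(q))
    for k in range(1,n):
        if st[k,4]>30 and 220<ce[k][0]<360 and 200<ce[k][1]<300: print(n_,st[k],ce[k].round(1),world(f'{n_}5.png',st[k][0]+st[k][2]/2,ce[k][1],62))
```

```text
[ 1.30466715 -2.32403244  4.24931515] [551.91784049 306.41601586  38.26163106]
side [276 277  31   9 168] [291.7 282.3] [541.9 327.9  62. ]
scene [231 187  22  46 214] [238.9 209.3] [529.3 436.3  62. ]
scene [279 207   8   6  33] [282.2 209.3] [574.8 366.9  62. ]
scene [288 225   8   8  33] [292.1 229.1] [538.1 318.2  62. ]
scene [294 227  21  15 114] [306.8 233.5] [541.4 291.2  62. ]
```

Request:
arm_command(
  targets=[
    [-3, -1, 0, 0, 0],
    [-6, -1, 0, 0, 0],
    [-9, -1, 0, 0, 0],
    [-11, -1, 0, 0, 0],
  ],
)

```text
t: 9.25
eef_pos: [562.9, 306.1, 38.3]
tcp_rot: [3.141, 0.0, -3.098]
ft_force: [-3.0, 0.7, 4.7]
opening: 0.006
grip_force: 2.3
```

Request:
arm_command(
  targets=[
    [-2, 0, 0, 0, 0],
    [-4, 0, 0, 0, 0],
    [-5, 0, 0, 0, 0],
  ],
)

```text
t: 9.55
eef_pos: [567.5, 306.0, 38.1]
tcp_rot: [-3.141, -0.001, -3.098]
ft_force: [-3.0, 0.2, 3.1]
opening: 0.005
grip_force: 2.3
```

Request:
arm_command(
  targets=[
    [-2, 0, 0, 0, 0],
    [-4, 0, 0, 0, 0],
    [-4, 0, 0, 0, 0],
  ],
)

```text
t: 9.85
eef_pos: [571.8, 306.1, 38.2]
tcp_rot: [-3.141, 0.0, -3.098]
ft_force: [-1.8, -0.7, 3.8]
opening: 0.004
grip_force: 2.3
```

Request:
arm_command(
  targets=[
    [-1, 0, 0, 0, 0],
    [-2, 0, 0, 0, 0],
    [-3, 0, 0, 0, 0],
    [-3, 0, 0, 0, 0],
  ],
)

```text
t: 10.25
eef_pos: [574.7, 306.4, 38.3]
tcp_rot: [3.142, 0.0, -3.098]
ft_force: [-2.8, -0.3, 3.9]
opening: 0.003
grip_force: 2.3
```

Request:
arm_command(
  targets=[
    [-1, 0, 0, 0, 0],
    [-2, 0, 0, 0, 0],
    [-2, 0, 0, 0, 0],
  ],
)

```text
t: 10.55
eef_pos: [576.6, 306.5, 38.3]
tcp_rot: [3.141, -0.0, -3.098]
ft_force: [-4.2, -0.4, 4.9]
opening: 0.01
grip_force: 2.6
```

Request:
arm_command(
  targets=[
    [-1, 0, 0, 0, 0],
    [-2, 0, 0, 0, 0],
    [-2, 0, 0, 0, 0],
  ],
)

```text
t: 10.85
eef_pos: [576.7, 306.4, 38.2]
tcp_rot: [-3.141, -0.004, -3.098]
ft_force: [-12.3, -0.0, 9.4]
opening: 0.006
grip_force: 7.1
```

Run:
```python
from h import *
s,c=snap('side','side6.png');print(env.state()['ft_force'],s['eef_pos'])
i=c['frame'].astype(int);m=((i[...,0]>100)&(i[...,0]-i[...,2]>60)&(i[...,1]>i[...,0]*.65)).astype(np.uint8)
n,l,st,ce=cv2.connectedComponentsWithStats(m)
for k in range(1,n):
    if st[k,4]>30 and 220<ce[k][0]<360 and 200<ce[k][1]<300: print(st[k],ce[k].round(1),world('side6.png',st[k][0]+st[k][2]/2,ce[k][1],60))
```

```text
[-13.09379763  -1.42234924  10.41744713] [576.70392409 306.44519574  38.23123177]
[266 263  32  23 209] [283.8 280. ] [555. 323.  60.]
```

Stopped hard at TCP x = 576.7 with 13 N of push, so the carriage is against the red block. Now I'll lift with the light push kept on.

Request:
arm_command(
  targets=[
    [1, 0, -3, 0, 0],
    [1, 0, -6, 0, 0],
    [1, 0, -10, 0, 0],
    [5, 0, -14, 0, 0],
    [8, 0, -20, 0, 0],
  ],
)

```text
t: 11.4
eef_pos: [570.7, 306.2, 58.3]
tcp_rot: [3.141, 0.001, -3.098]
ft_force: [0.5, -0.5, -0.1]
opening: 0.0
grip_force: 0.0
```

Request:
arm_command(
  targets=[
    [0, 0, -30, 0, 0],
    [0, 0, -70, 0, 0],
    [0, 0, -110, 0, 0],
    [50, 30, -140, 0, 0],
    [90, 60, -140, 0, 0],
  ],
)

```text
t: 11.9
eef_pos: [490.8, 354.7, 200.0]
tcp_rot: [3.139, 0.006, -3.101]
ft_force: [0.3, 1.7, 0.6]
opening: 0.007
grip_force: 0.0
```

Request:
arm_command(
  targets=[
    [45, 20, 0, 0, 0],
    [90, 40, 0, 0, 0],
    [120, 60, 0, 0, 0],
    [120, 60, 0, 0, 0],
    [120, 60, 0, 0, 0],
  ],
)

```text
t: 12.4
eef_pos: [367.3, 409.8, 197.4]
tcp_rot: [3.141, 0.002, -3.097]
ft_force: [-0.3, 0.4, 0.6]
opening: 0.002
grip_force: 0.0
```

Run:
```python
from h import *
s,c=snap('scene','scene7.png');s,d=snap('side','side7.png');print(env.state()['ft_force'],env.state()['eef_pos'],env.state()['t'])
a=c['frame'][170:340,200:390]; b=d['frame'][190:360,210:400]
cv2.imwrite('pics/c7.png',cv2.resize(np.hstack([a,b])[:,:,::-1],None,fx=2.1,fy=2.1,interpolation=cv2.INTER_CUBIC))
```

```text
[ 0.04927776  0.02069861 -0.20013667] [368.27577966 409.10593447 196.89907527] 12.5
```

View pics/c7.png

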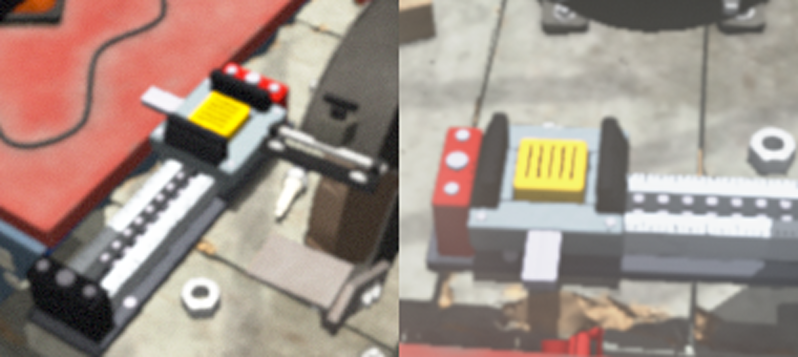

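The carriage sits against the red block (side crop 470–480), the button looks up, and the nut and plug haven't moved. One numeric check before handing in.

Run:
```python
from h import *
for f in('side0.png','side7.png','scene0.png','scene7.png'):
    i=np.load('pics/'+f+'.npz')['frame'].astype(int); m=((i[...,0]>170)&(i[...,1]>130)&(i[...,2]<110)).astype(np.uint8)
    n,l,st,ce=cv2.connectedComponentsWithStats(m)
    for k in range(1,n):
        if st[k,4]>150 and ce[k][0]>200 and ce[k][1]>200: print(f,st[k],world(f,*ce[k],67))
```

```text
side0.png [326 259  33  25 724] [476.6 307.1  67. ]
side7.png [265 258  35  24 700] [556.  310.1  67. ]
scene0.png [265 238  31  24 428] [477.9 301.   67. ]
scene7.png [290 213  29  22 357] [559.1 302.6  67. ]
```

Both views show it moved 80 mm (79.5 and 81.2) at the same button height, so the carriage is at the block and the button is up.

```bash
python3 -c "
from cell import env
print(env.job_done())"
```

```text
the job is handed in; nothing more can be done
None
```

The job is handed in (no verdict came back): I pushed the carriage about 80 mm with its button held down until it stopped against the red block. The last pictures show the button up again, the nut and spark plug where they were, and the arm clear.

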